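# Rock the chipped locating block out of a drilling jig

## Task

One of the three blue-topped steel locating blocks in the grey drilling jig has a chipped top corner and has to come out; it sits tightly between spring pads. Take hold of it and rock it while it is still in its nest, first leaning its top about ten degrees towards the jig's red rail, then about ten degrees the other way, until it frees; then lift it upright straight above its nest and finish while still holding it there, its underside just clear of the jig by about 20 mm. Leave the two sound blocks seated and the other things on the bench alone.

Things in the scene. Friction and masses are not known exactly. Their poses are not given: they have to be found in the camera images.
- jig: Grey drilling jig fixed to the bench, 88 mm (its x) by 236 mm (its y), 30 mm high; origin at the centre of its underside. Three nests in a row along its y, at y = -66, 0 and +66 mm, x = 0; each is a pocket 18 mm deep below the top face, 54 mm along x and 29 mm along y
- red_rail (a point): Middle of the top of the jig's long red rail, on the jig's +x side (17 mm wide, 236 mm long); the rail on the -x side is grey
- nest_floor (a point): Floor of the middle nest, 12 mm above the bench. In each nest a brass spring pad on each x side presses on the block's foot 2 to 5 mm above the floor: 20 N, 2.5 N more per mm, yields 6 mm. A side of the foot raised over 5 mm is past its pad, which springs 1 mm in under it. A straight pull drags on both, about 25 N; rocking about a lower edge of the foot takes one at a time
- chipped_center (a point): Chipped steel locating block, top 18 mm blue, 28 mm thick along its x (30 mm at the 6 mm high foot), 26 mm along its y, 70 mm tall, 0.4 kg, upright on a nest's floor, axes as the jig's, 52 mm standing out of the jig. Point: its centre, 35 mm above the underside. One top corner (+x, +y) is broken away: 14 mm along x, 14 mm along y, 18 mm deep; the rest of its x faces is flat and can be gripped
- jig_above (a point): A point in the air 300 mm above the middle of the jig's underside, on its z axis; it only serves to judge which way the block leans
- sound_a_center (a point): Sound steel locating block, no chip, top 18 mm blue, 28 mm thick along its x (30 mm at the 6 mm high foot), 26 mm along its y, 70 mm tall, 0.4 kg, upright on a nest's floor, axes as the jig's, 52 mm standing out of the jig. Point: its centre, 35 mm above the underside
- sound_b_center (a point): Second sound steel locating block, no chip, top 18 mm blue, 28 mm thick along its x (30 mm at the 6 mm high foot), 26 mm along its y, 70 mm tall, 0.4 kg, upright on a nest's floor, axes as the jig's, 52 mm standing out of the jig. Point: its centre, 35 mm above the underside
- hammer_grip (a point): Hammer lying on the bench, 260 mm long; point at the handle grip. Leave alone
- oil: Standing oil bottle, 60 mm across, 160 mm high, yellow label; origin at the centre of its underside. Leave alone
- tin: Standing green tin, 80 mm across, 90 mm high; origin at the centre of its underside. Leave alone
- bushing: Brass bushing standing on the bench, 42 mm across, 30 mm high; origin at the centre of its underside. Leave alone
- spanner_grip (a point): Spanner lying on the bench, 170 mm long; point at its grip. Leave alone
There are look-alikes about, which are no part of the job. Leave any yellow look-alike of the part that bears chipped_center alone.

How it is judged:
By the outcome, as a careful person would: the job done as asked, in the order asked, and still so for the second after the job is handed in, while the arm keeps its last pose, push and grip.
It also fails if it takes over 35 s, if anything falls off the work surface, if the arm or the gripper's body presses on something with over 40 N, if the wrist force passes 120 N, or if a joint passes its speed limit or range.

## Robot

A 6-joint arm with a two-finger parallel gripper is mounted at the origin on the work surface. World frame = base frame: x ahead of the robot, y to its left, z up, the work surface at z = 0. Lengths are in m, angles in rad, forces in N, time in s.
With the tool pointing down it reaches from about 0.375 to 0.9 m from the base axis. Payload 3.1 kg.
Tool frame: the origin (TCP) lies on the centre line of the jaws, within the pads' length; the fingertips stand 25 mm ahead of it and the grasp point (between the pads) lies 6 mm ahead of it; x points along the fingers, y is the direction in which the jaws open and shut, and the axes are right-handed (so a half turn about x gives the same grasp; the last joint's range is limited). The gripper opens to 87 mm and grips with 3 to 60 N. Pads are 19 mm wide; open, the fingers measure 117 mm over their backs; the gripper's body (75 mm by 190 mm) begins 51 mm behind the grasp point.
Start: joints at [0.944, 0.527, 1.433, -0, 1.181, -0.178], TCP at [0.271, 0.563, 0.248] pointing down, gripper open.
Joint ranges: [-3.08, 3.08], [-0.75, 2.2], [0.22, 2.44], [-1.43, 4.57], [0, 2.65], [-2.85, 2.85]. Speed limits (rad/s): [2.79, 2.79, 3.14, 3.14, 3.14, 3.14].

## Interface

Orientations are given as a unit quaternion [x, y, z, w].
In Python, from rig import robot gives the robot as it stands. The module is installed in compiled form; this text tells all that it offers.
- The arm moves only by the tool move_arm, never from a script. Its argument "commands" is a list of rows, each a list of 5 numbers: the gripper's target within -1 to 1 (shut at 1, half-way at 0, fully open at -1), then the shift along the tool's x, y, z in mm, then the turn about the tool's x in degrees. A call has 1 to 8 rows; each row is the pose to reach, as a shift and turn from the pose commanded when the call began, along the tool's axes at that moment; what a row does not reach only later rows make up. A row lasts 1/12 s, in which the tool goes at most 41.7 mm and 7.16 degrees, less where a joint would pass 70% of its speed; a pose out of reach is approached as far as the arm can. A call with a gripper value outside its range is refused whole. The fingers move at their own pace and stop on an object; "newtons" is the grip in N (left out, the last holds). Time passes only in rows, so rows that repeat a pose let the fingers close. It gives the time, the measured TCP pose, the force and the opening at its end, in the units of the state.
- robot.get_obs(): the state, without advancing time (a new reading comes with each control period).
- robot.camera(name): name is "scene" or "top" or "wrist"; returns a dict with "image" (400x640x3 uint8, red, green, blue), "fx", "fy", "cx", "cy" (pixels), "distortion" ([k1, k2, p1, p2, k3] as OpenCV has them; the pictures are not rectified), "xyz" and "rotation" of the camera in the world; the wrist camera has in their place "tool_from_camera" (4x4, takes a point from camera to tool coordinates, whose origin is the TCP and whose axes are the tool frame's). Camera axes: x right, y down, z forward; pixel columns grow to the right and rows downward; lengths in m; the calibration is good to about 2 mm. A picture is of the moment at which its call begins: read the wrist's pose just before it. There is no depth.
- robot.hand_in(): hands the job in, once; it reports no verdict.
Trained networks look in a picture, given as the dict that the camera call returned (one of the last four; its "shot" number tells which), for a name from the list of things; names that differ only in an ending like _2 or _b are one class to them, and where a whole thing is asked for, a point or a joint stands for the part that bears it (a point fixed in the world has none). Each returns a list of dicts, best first, with "p" (0 to 1); they miss things now and then, are a little off and sometimes report something else, mostly with a low value. They report only what shows in the picture. A call takes as long as a camera call. They do not tell look-alikes from the thing itself.
- robot.regions_of(picture, name): "pixels" (400x640 bool, what is visible of it) and "bbox" ([left, top, right, bottom] in pixels, round what is visible of it).
The state is a dict: "time": time; "q": joint angles; "joint_velocities": joint speeds; "joint_torque": joint torques, N m; "position": TCP position; "tool_rot": TCP orientation; "ft_force": force on the tool from outside, world axes, zero at the start; "moment": the same for the moment, N m; "grip_width": finger opening in m.
Only numpy, scipy, OpenCV 4.12 (cv2) and the standard library are available. Lean on these libraries where they do the work, as an engineer would, in place of code of your own. Each camera call takes 0.05 s, during which the arm holds its last target.

## Working session

There is one attempt and no reset: what is moved stays moved. The work goes in short steps, Python scripts to look and compute and a tool call to move; the robot and the scene stay as the last step left them, time stands still between calls to the robot, and variables do not carry over. Pictures are saved under pics/ and viewed, and the job is handed in when it is done.

Besides the shell and the picture viewer there is one more tool, called after "Emit:" as name([rows], argument=value, ...), one row to a line, values as JSON. move_arm: Moves the arm, as the interface text tells. Its arguments: {"type":"object","properties":{"commands":{"type":"array","items":{"type":"array","items":{"type":"number"}}},"newtons":{"type":"number"}},"required":["commands"]}

```bash
mkdir -p pics
cat > h.py <<'E'
from rig import robot
import cv2,numpy as np
def save(img,n): cv2.imwrite('pics/'+n,cv2.cvtColor(img,cv2.COLOR_RGB2BGR))
E
python3 - <<'E'
from h import *
o=robot.get_obs(); print({k:np.round(v,3).tolist() for k,v in o.items()})
for n in ['scene','top','wrist']:
    c=robot.camera(n); save(c['image'],n+'0.png')
    print(n,{k:np.round(v,4).tolist() for k,v in c.items() if k!='image'})
    for t in ['jig','chipped_center','sound_a_center']:
        for r in robot.regions_of(c,t): print(t,round(r['p'],2),r['bbox'])
E
```

```text
{'time': 0.0, 'q': [0.943, 0.528, 1.434, -0.0, 1.181, -0.178], 'joint_velocities': [0.001, 0.001, 0.001, -0.0, -0.001, -0.001], 'joint_torque': [0.0, -44.004, -17.659, 0.063, 0.058, -0.0], 'position': [0.271, 0.563, 0.247], 'tool_rot': [0.157, 0.69, -0.158, 0.689], 'ft_force': [-0.259, -0.182, -0.232], 'moment': [0.001, -0.026, 0.027], 'grip_width': 0.087}
scene {'fx': 395.8831, 'fy': 395.8831, 'cx': 325.7175, 'cy': 198.406, 'distortion': [-0.0566, 0.0, 0.0, 0.0, 0.0], 'xyz': [1.21, -0.3461, 0.8916], 'rotation': [0.7659, 0.4888, -0.2153, -0.3579], 'shot': 1}
jig 0.95 [281.3, 235.0, 355.3, 301.4]
chipped_center 0.78 [276.8, 224.8, 287.4, 245.4]
chipped_center 0.68 [447.4, 198.5, 476.0, 237.1]
chipped_center 0.48 [309.6, 243.5, 327.9, 266.5]
sound_a_center 0.73 [294.2, 259.7, 311.3, 282.1]
top {'fx': 382.3531, 'fy': 382.3531, 'cx': 317.6243, 'cy': 199.9601, 'distortion': [-0.0784, 0.0, 0.0, 0.0, 0.0], 'xyz': [0.3074, 0.0222, 1.3161], 'rotation': [0.711, -0.6984, 0.0637, -0.0516], 'shot': 2}
jig 0.98 [292.5, 168.8, 364.1, 217.4]
chipped_center 0.57 [321.1, 186.6, 329.4, 193.6]
chipped_center 0.46 [343.5, 228.6, 348.3, 241.5]
wrist {'fx': 320.4228, 'fy': 320.4228, 'cx': 321.6595, 'cy': 205.5432, 'distortion': [0.0065, 0.0, 0.0, 0.0, 0.0], 'tool_from_camera': [[-0.0004, -0.2491, 0.9685, -0.1375], [1.0, -0.0004, 0.0003, -0.0001], [0.0003, 0.9685, 0.2491, -0.0669], [0.0, 0.0, 0.0, 1.0]], 'shot': 3}
```

Run:
```python
import cv2
a=cv2.imread('pics/scene0.png')[190:320,240:400];cv2.imwrite('pics/scene_z.png',cv2.resize(a,None,fx=4.8,fy=4.5,interpolation=2))
a=cv2.imread('pics/top0.png')[150:250,270:390];cv2.imwrite('pics/top_z.png',cv2.resize(a,None,fx=6,fy=6,interpolation=2))
```

```text
(no output)
```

View pics/scene0.png

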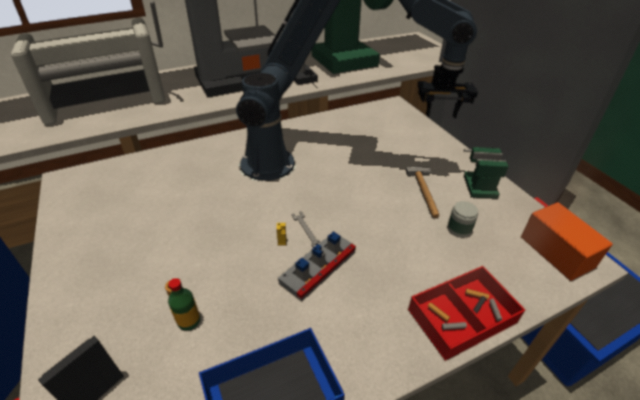

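View pics/top0.png

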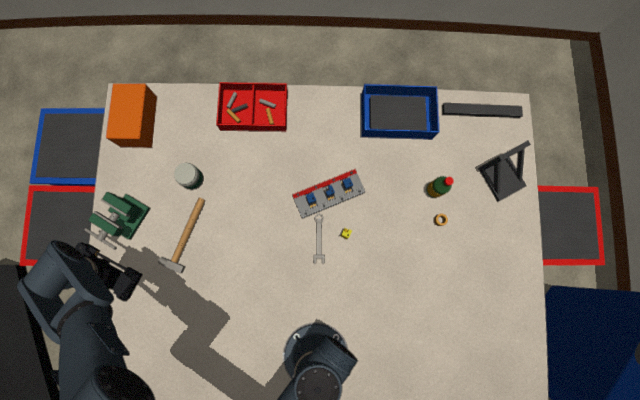

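```bash
ls pics
```

```text
scene0.png
scene_z.png
top0.png
top_z.png
wrist0.png
```

View pics/scene_z.png

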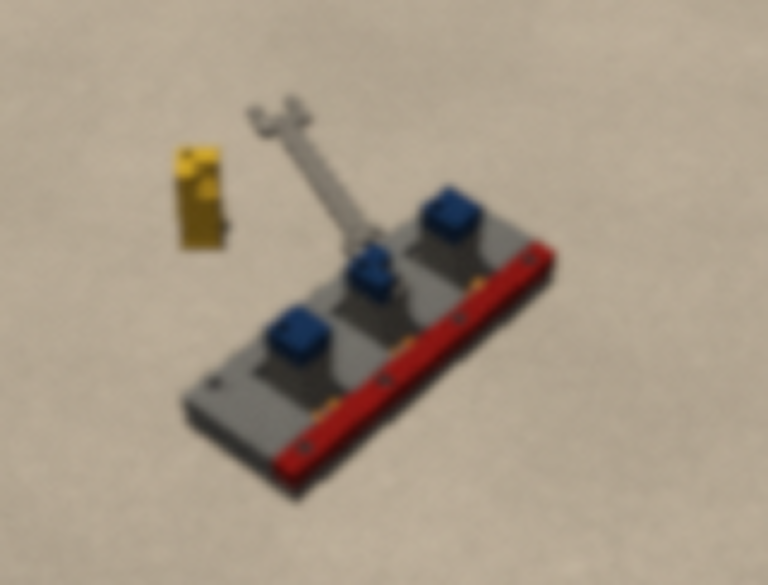

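View pics/top_z.png

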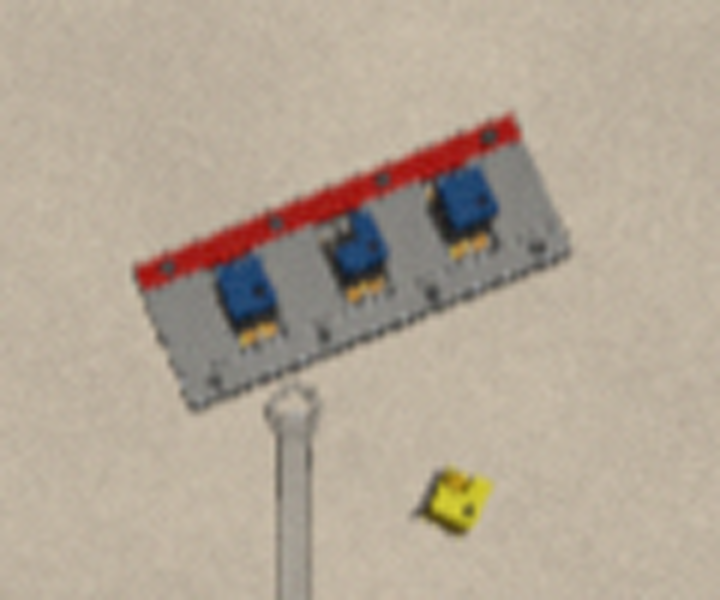

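The middle block is the one at top-camera px (325,190) and scene px (318,253). It has a notch at its rail/left corner, which matches +x,+y. The blocks at top px (311,198) and (347,184) have whole tops, and the yellow look-alike at (346,233) is not part of the job. Next I measure the jig pose.

```bash
cat >> h.py <<'E'
from scipy.spatial.transform import Rotation as R
from scipy.optimize import least_squares
def campose(c,o=None):
    if 'xyz' in c: return R.from_quat(c['rotation']).as_matrix(),np.array(c['xyz'])
    T=np.array(c['tool_from_camera']);Rt=R.from_quat(o['tool_rot']).as_matrix()
    return Rt@T[:3,:3],np.array(o['position'])+Rt@T[:3,3]
def K(c): return np.array([[c['fx'],0,c['cx']],[0,c['fy'],c['cy']],[0,0,1.]]),np.array(c['distortion'],float)
def proj(c,P,o=None):
    Rc,t=campose(c,o);k,d=K(c)
    p=(np.asarray(P)-t)@Rc
    return cv2.projectPoints(p.reshape(-1,1,3),np.zeros(3),np.zeros(3),k,d)[0].reshape(-1,2)
def unproj(c,uv,z,o=None):
    Rc,t=campose(c,o);k,d=K(c)
    n=cv2.undistortPoints(np.asarray(uv,float).reshape(-1,1,2),k,d).reshape(-1,2)
    r=np.c_[n,np.ones(len(n))]@Rc.T
    return t+r*((z-t[2])/r[:,2])[:,None]
def jigpts(x,y,a,P):
    P=np.asarray(P,float);c,s=np.cos(a),np.sin(a)
    return np.c_[x+c*P[:,0]-s*P[:,1],y+s*P[:,0]+c*P[:,1],P[:,2]]
def redmask(im):
    h=cv2.cvtColor(im,cv2.COLOR_RGB2HSV); return (((h[...,0]<8)|(h[...,0]>172))&(h[...,1]>150)&(h[...,2]>60)).astype(np.uint8)
E
python3 - <<'E'
from h import *
c=robot.camera('top')
r=robot.regions_of(c,'jig')[0]
box=cv2.boxPoints(cv2.minAreaRect(np.argwhere(r['pixels'])[:,::-1].astype(np.float32)))
P=unproj(c,box,0.025);print(box.round(1).tolist(),P.round(4).tolist(),P.mean(0).round(4))
E
```

```text
[[291.8999938964844, 193.60000610351562], [354.79998779296875, 166.89999389648438], [365.1000061035156, 191.1999969482422], [302.1000061035156, 217.89999389648438]] [[0.5408, 0.0906, 0.025], [0.6393, -0.1257, 0.025], [0.5539, -0.1612, 0.025], [0.4577, 0.0534, 0.025]] [ 0.5479 -0.0357  0.025 ]
```

```bash
cat >> h.py <<'E'
def goal(tx,ty,tz,yaw_deg):
    """shift/turn to put TCP at xyz with tool y axis at yaw_deg or +180"""
    o=robot.get_obs();Rt=R.from_quat(o['tool_rot']).as_matrix()
    s=Rt.T@(np.array([tx,ty,tz])-o['position'])*1000
    cur=np.degrees(np.arctan2(Rt[1,1],Rt[0,1]))
    # tool x down: turn about +x lowers yaw
    t=[(-(yaw_deg+k-cur)+180)%360-180 for k in(0,180)]
    print('pos',np.round(o['position'],4),'yaw_y',round(cur,2),'toolz',Rt[:,2].round(3),'shift',s.round(1),'turns',np.round(t,2),'q6',round(o['q'][5],3),'t',o['time'],'F',np.round(o['ft_force'],1),'w',round(o['grip_width'],4))
E
python3 - <<'E'
from h import *
goal(.548,-.036,.25,114.5)
E
```

```text
pos [0.2711 0.5631 0.2476] yaw_y 64.29 toolz [ 0.901 -0.434 -0.   ] shift [  -2.5 -419.7  509.4] turns [-50.21 129.79] q6 -0.179 t 0.7 F [ 0.3 -1.3  0.3] w 0.0872
```

Emit:
move_arm([
  [-1,0,-35,42,-6],
  [-1,0,-70,84,-12],
  [-1,0,-105,127,-18],
  [-1,0,-140,170,-25],
  [-1,0,-175,212,-31],
  [-1,0,-210,255,-38],
  [-1,0,-245,297,-44],
  [-1,0,-280,340,-50],
])

```text
time: 1.37
position: [0.4039, 0.2764, 0.2479]
tool_rot: [-0.146, 0.692, 0.146, 0.692]
ft_force: [1.2, 0.7, 1.0]
grip_width: 0.0873
```

Run:
```python
from h import *
goal(.548,-.036,.25,114.5)
```

```text
pos [0.4039 0.2764 0.2479] yaw_y 113.87 toolz [0.914 0.405 0.001] shift [  -2.1 -344.     5.4] turns [ -0.63 179.37] q6 -1.616 t 1.3667 F [1.2 0.7 1. ] w 0.0873
```

Emit:
move_arm([
  [-1,0,-40,0,0],
  [-1,0,-80,0,0],
  [-1,0,-120,0,0],
  [-1,0,-160,2,0],
  [-1,0,-200,3,0],
  [-1,0,-240,4,0],
  [-1,0,-280,5,0],
  [-1,0,-320,5,0],
])

```text
time: 2.03
position: [0.5365, -0.0155, 0.2479]
tool_rot: [-0.144, 0.692, 0.144, 0.693]
ft_force: [0.8, -0.2, 0.1]
grip_width: 0.0867
```

Emit:
move_arm([
  [-1,0,0,0,0],
  [-1,0,0,0,0],
])

```text
time: 2.2
position: [0.5368, -0.0157, 0.2476]
tool_rot: [-0.143, 0.692, 0.143, 0.693]
ft_force: [-0.8, 0.7, -0.8]
grip_width: 0.087
```

Run:
```python
from h import *
goal(.548,-.036,.25,114.5)
o=robot.get_obs();c=robot.camera('wrist');save(c['image'],'w1.png')
for a in (.548,-.036,np.radians(24.5)),:
  print(proj(c,jigpts(*a,[[44,118,30],[44,-118,30],[-44,-118,30],[-44,118,30],[0,0,82]]*np.array(.001)),o).round(0).tolist())
```

```text
pos [ 0.5368 -0.0157  0.2476] yaw_y 113.3 toolz [0.918 0.396 0.001] shift [ -2.4 -23.1   2.3] turns [ -1.2 178.8] q6 -2.215 t 2.2 F [-0.8  0.7 -0.8] w 0.087
[[405.0, 222.0], [202.0, 226.0], [192.0, 149.0], [408.0, 145.0], [299.0, 197.0]]
```

View pics/w1.png

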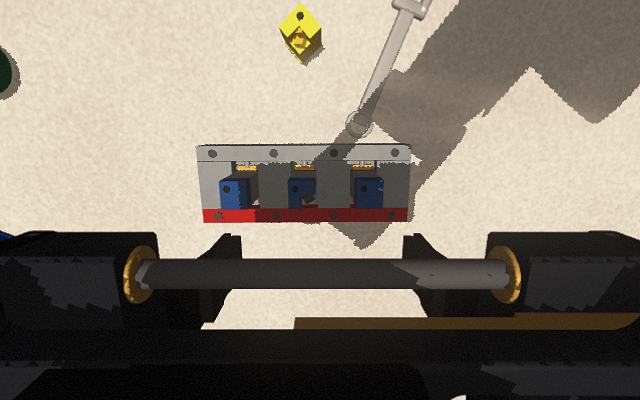

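Run:
```python
import cv2
a=cv2.imread('pics/w1.png')[130:240,180:430];cv2.imwrite('pics/w1z.png',cv2.resize(a,None,fx=3.2,fy=3.2,interpolation=2))
```

```text
(no output)
```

View pics/w1z.png

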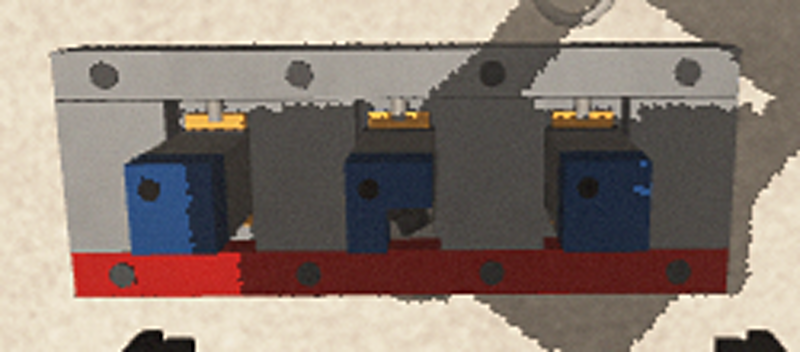

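Run:
```python
from h import *
o=robot.get_obs();c=robot.camera('wrist')
M=np.array([[-44,-118,30],[-44,118,30],[44,-118,30],[44,118,30],[-14,-13,82],[-14,13,82],[14,-13,82],[-14,-79,82],[14,-53,82],[-14,53,82],[14,79,82]])*.001
Z=np.array([[55,53],[740,50],[76,297],[727,294],[347,155],[433,153],[348,253],[126,163],[223,252],[562,152],[650,249]])
uv=Z/3.2+[180,130]
f=lambda p:(proj(c,jigpts(*p,M),o)-uv).ravel()
for sel in (slice(0,4),slice(4,11),slice(0,11)):
    g=lambda p:(proj(c,jigpts(*p,M[sel]),o)-uv[sel]).ravel()
    s=least_squares(g,[.548,-.036,.427]);print(s.x.round(4),np.degrees(s.x[2]).round(2),np.abs(s.fun).max().round(2));
print(s.fun.reshape(-1,2).round(1).tolist())
x,y,a=s.x; goal(x,y,.20,np.degrees(a)+90)
```

```text
[ 0.544  -0.0314  0.4127] 23.64 1.28
[ 0.5422 -0.0324  0.4252] 24.36 1.52
[ 0.5428 -0.0321  0.4163] 23.85 2.02
[[-1.6, -1.2], [1.0, -2.0], [-0.1, -0.3], [0.3, -1.0], [-0.2, 1.6], [0.1, 2.0], [0.4, -0.7], [-0.3, -0.4], [-1.4, -0.1], [1.6, 2.0], [0.1, -0.2]]
pos [ 0.5351 -0.013   0.2473] yaw_y 113.52 toolz [ 0.917  0.399 -0.001] shift [ 47.3 -20.6  -0.5] turns [ -0.33 179.67] q6 -2.215 t 2.3 F [0.2 0.6 0.1] w 0.087
```

Emit:
move_arm([
  [-0.15,20,-10,0,0],
  [-0.15,50,-21,0,0],
  [-0.15,80,-21,0,0],
  [-0.15,80,-21,0,0],
  [-0.15,80,-21,0,0],
  [-0.15,80,-21,0,0],
], newtons=25)

```text
time: 2.8
position: [0.5444, -0.0316, 0.1687]
tool_rot: [-0.145, 0.692, 0.145, 0.692]
ft_force: [-0.6, -0.6, 0.5]
grip_width: 0.0558
```

Run:
```python
from h import *
for i in range(2):
  c=robot.camera('wrist');o=robot.get_obs();goal(.543,-.032,.06,114)
save(c['image'],'w2.png')
c=robot.camera('wrist');o=robot.get_obs();goal(.543,-.032,.06,114)
```

```text
pos [ 0.545  -0.0318  0.1693] yaw_y 113.64 toolz [0.916 0.401 0.002] shift [109.3   0.8  -2.1] turns [ -0.36 179.64] q6 -2.247 t 2.85 F [ 0.5  0.1 -0. ] w 0.0534
pos [ 0.5451 -0.0321  0.1695] yaw_y 113.62 toolz [0.916 0.401 0.003] shift [109.5   1.2  -2.2] turns [ -0.38 179.62] q6 -2.247 t 2.9 F [ 0.8 -0.3 -0.3] w 0.052
pos [ 0.5452 -0.0323  0.1695] yaw_y 113.61 toolz [0.916 0.401 0.003] shift [109.5   1.4  -2.2] turns [ -0.39 179.61] q6 -2.247 t 2.95 F [ 0.1  0.  -0.6] w 0.0515
```

View pics/w2.png

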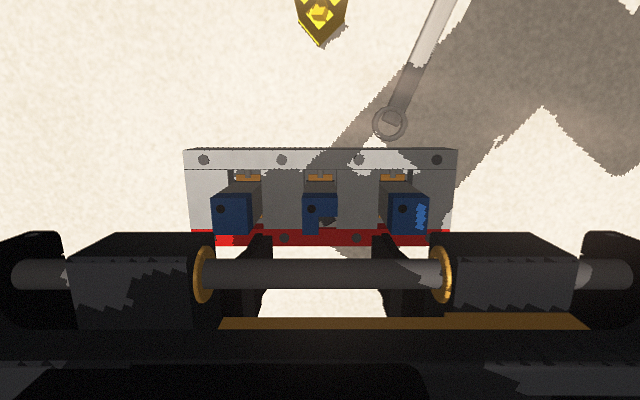

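Run:
```python
import cv2
a=cv2.imread('pics/w2.png')[140:260,175:470];cv2.imwrite('pics/w2z.png',cv2.resize(a,None,fx=2.7,fy=2.7,interpolation=2))
```

```text
(no output)
```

View pics/w2z.png

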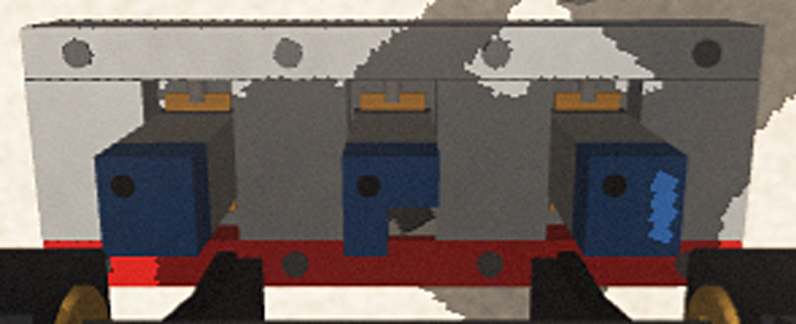

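Run:
```python
from h import *
o=robot.get_obs();c=robot.camera('wrist')
M=np.array([[-44,-118,30],[-44,118,30],[27,-118,30],[27,118,30],[-14,-13,82],[-14,13,82],[14,-13,82],[-14,-79,82],[14,-79,82],[14,-53,82],[-14,53,82],[-14,79,82],[14,79,82]])*.001
Z=np.array([[22,29],[763,28],[45,241],[742,241],[343,156],[439,156],[344,255],[96,156],[97,255],[199,255],[588,156],[685,156],[681,255]])
uv=Z/2.7+[175,140]
for sel in (slice(0,4),slice(4,13),slice(0,13)):
    g=lambda p:(proj(c,jigpts(*p,M[sel]),o)-uv[sel]).ravel()
    s=least_squares(g,[.548,-.036,.427]);print(s.x.round(4),np.degrees(s.x[2]).round(2),np.abs(s.fun).max().round(2));
print(s.fun.reshape(-1,2).round(1).tolist())
x,y,a=s.x; goal(x,y,.058,np.degrees(a)+90)
```

```text
[ 0.546  -0.0341  0.4131] 23.67 1.16
[ 0.5453 -0.0348  0.4118] 23.59 2.23
[ 0.5455 -0.0347  0.4125] 23.63 2.4
[[-1.4, -0.9], [0.9, -0.7], [-1.2, -0.4], [0.3, -0.5], [-0.4, 0.3], [0.1, 0.2], [-0.2, 0.3], [-0.6, 0.3], [2.4, 0.3], [-0.3, 0.3], [0.5, 0.2], [0.7, 0.2], [-1.0, 0.3]]
pos [ 0.545  -0.0324  0.1693] yaw_y 113.59 toolz [0.916 0.4   0.003] shift [111.3  -2.   -0.8] turns [-4.0000e-02  1.7996e+02] q6 -2.247 t 3.0 F [-0.4 -0.4 -0.4] w 0.051
```

Emit:
move_arm([
  [-0.15,30,-1,0,0],
  [-0.15,60,-2,-0.5,0],
  [-0.15,90,-2,-0.5,0],
  [-0.15,109,-2,-0.5,0],
  [-0.15,109,-2,-0.5,0],
  [-0.15,109,-2,-0.5,0],
  [-0.15,109,-2,-0.5,0],
], newtons=6)

```text
time: 3.58
position: [0.5452, -0.0348, 0.0594]
tool_rot: [-0.145, 0.692, 0.144, 0.693]
ft_force: [0.1, 0.1, 0.5]
grip_width: 0.05
```

Run:
```python
from h import *
c=robot.camera('wrist');save(c['image'],'w3.png')
goal(.5455,-.0347,.06,113.6)
```

```text
pos [ 0.5452 -0.0348  0.0596] yaw_y 113.56 toolz [0.917 0.4   0.001] shift [-0.4 -0.   0.3] turns [-4.0000e-02  1.7996e+02] q6 -2.25 t 3.6333 F [ 0.  -0.8  0.7] w 0.0501
```

View pics/w3.png

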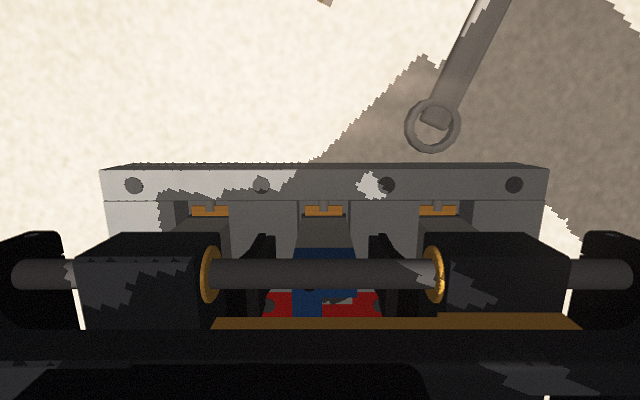

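Emit:
move_arm([
  [1,0,0,0,0],
  [1,0,0,0,0],
  [1,0,0,0,0],
  [1,0,0,0,0],
  [1,0,0,0,0],
  [1,0,0,0,0],
], newtons=6)

```text
time: 4.13
position: [0.5443, -0.0342, 0.0588]
tool_rot: [-0.144, 0.692, 0.144, 0.692]
ft_force: [-1.0, 1.7, 2.7]
grip_width: 0.0259
```

Run:
```python
from h import *
c=robot.camera('wrist');save(c['image'],'w4.png')
goal(.5455,-.0347,.06,113.6)
o=robot.get_obs();Rt=R.from_quat(o['tool_rot']).as_matrix();print('Ftool',(Rt.T@o['ft_force']).round(1),'M',(Rt.T@o['moment']).round(2))
```

```text
pos [ 0.5443 -0.0342  0.0588] yaw_y 113.54 toolz [ 0.917  0.399 -0.   ] shift [-1.2 -0.9  0.9] turns [-6.0000e-02  1.7994e+02] q6 -2.25 t 4.1833 F [-0.4  1.9  3.8] w 0.0262
Ftool [-3.8  1.9  0.3] M [-0.04 -0.11  0.57]
```

View pics/w4.png

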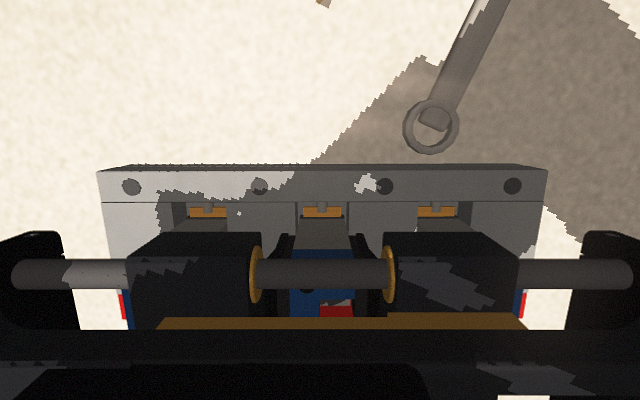

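Emit:
move_arm([
  [1,0,0,0,0],
  [1,0,0,0,0],
  [1,-0.5,0,2,0],
  [1,-1,0,4,0],
  [1,-1.2,0,5.5,0],
  [1,-1.2,0,5.5,0],
], newtons=25)

```text
time: 4.68
position: [0.5455, -0.0336, 0.0589]
tool_rot: [-0.145, 0.696, 0.145, 0.689]
ft_force: [-8.1, -5.7, 3.6]
grip_width: 0.0259
```

```bash
cat > st.py <<'E'
from h import *
import sys
def st(n):
    c=robot.camera('wrist');o=robot.get_obs();save(c['image'],n+'.png')
    cv2.imwrite('pics/'+n+'z.png',cv2.resize(cv2.cvtColor(c['image'],cv2.COLOR_RGB2BGR)[150:350,220:430],None,fx=3,fy=3,interpolation=2))
    Rt=R.from_quat(o['tool_rot']).as_matrix()
    d=Rt.T@(o['position']-np.array([.5455,-.0347,.06]))*1000
    print('t',round(o['time'],2),'d tool mm',d.round(1),'Ftool',(Rt.T@o['ft_force']).round(1),'M',(Rt.T@o['moment']).round(2),'w',round(o['grip_width'],4))
    s=robot.camera('scene');save(cv2.resize(s['image'][190:320,240:400],None,fx=4.8,fy=4.5,interpolation=2),n+'s.png')
st(sys.argv[1])
E
python3 st.py a1
```

```text
t 4.73 d tool mm [1.1 0.9 0.5] Ftool [-3.7 -2.3 -9.6] M [ 0.04  1.72 -0.43] w 0.0257
```

View pics/a1z.png

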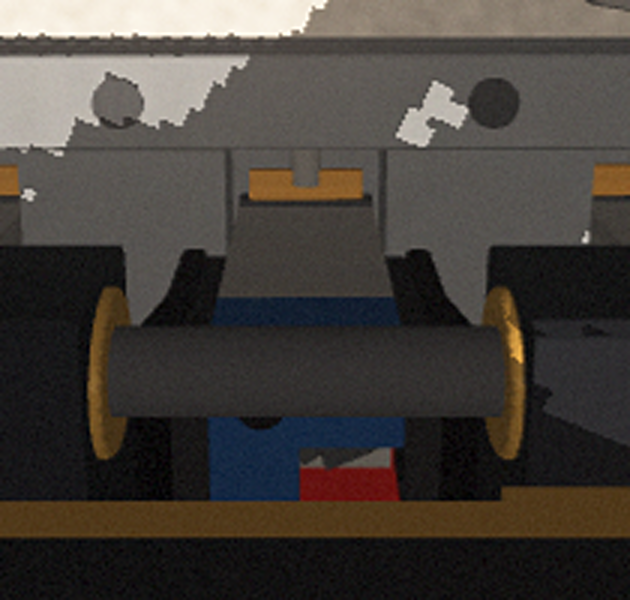

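View pics/a1s.png

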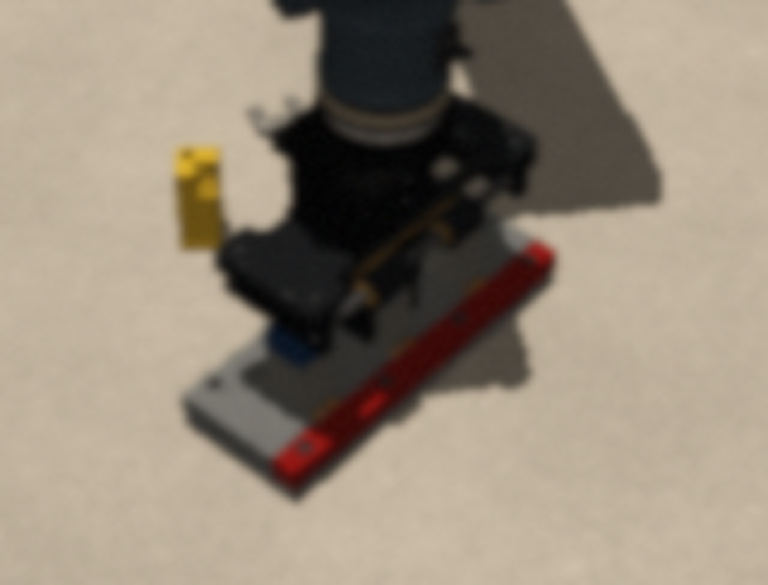

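Emit:
move_arm([
  [1,0,0,2,0],
  [1,-0.3,0,4,0],
  [1,-0.6,0,6,0],
  [1,-0.6,0,6,0],
], newtons=25)

```text
time: 5.12
position: [0.5486, -0.0322, 0.0593]
tool_rot: [-0.145, 0.697, 0.146, 0.686]
ft_force: [-12.1, -10.3, 5.9]
grip_width: 0.0258
```

```bash
python3 st.py a2
```

```text
t 5.17 d tool mm [0.7 1.  3.8] Ftool [ -5.5  -4.9 -16.2] M [ 0.04  2.9  -0.92] w 0.0258
```

View pics/a2z.png

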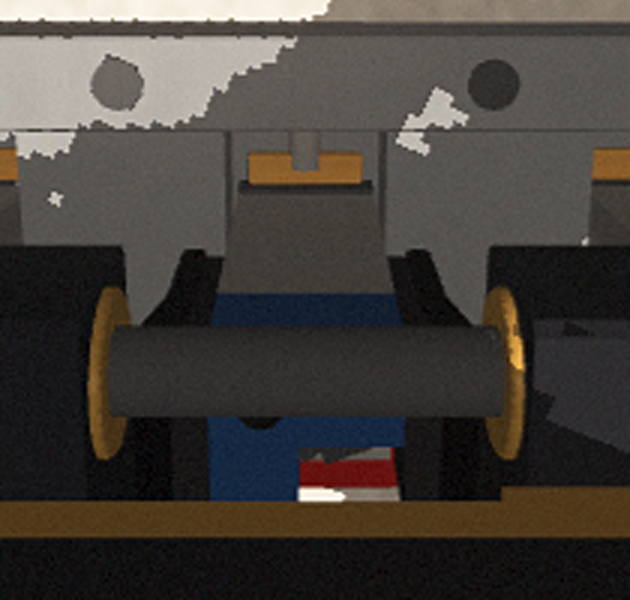

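Emit:
move_arm([
  [1,0,0,2,0],
  [1,-0.3,0,4,0],
  [1,-0.6,0,6,0],
  [1,-0.6,0,6,0],
], newtons=25)

```text
time: 5.55
position: [0.5543, -0.0297, 0.0597]
tool_rot: [-0.145, 0.697, 0.146, 0.687]
ft_force: [-11.6, -10.6, 4.3]
grip_width: 0.0261
```

```bash
cat >> st.py <<'E'
o=robot.get_obs();Rt=R.from_quat(o['tool_rot']).as_matrix();print('tool x axis',Rt[:,0].round(3),'along rail dir deg',np.degrees(Rt[:,0]@[.916,.4,0]).round(2))
E
python3 st.py a3
```

```text
t 5.6 d tool mm [ 0.2  1.  10. ] Ftool [ -4.3  -4.4 -14.4] M [ 0.04  2.7  -0.87] w 0.0258
tool x axis [-0.015 -0.002 -1.   ] along rail dir deg -0.83
```

View pics/a3z.png

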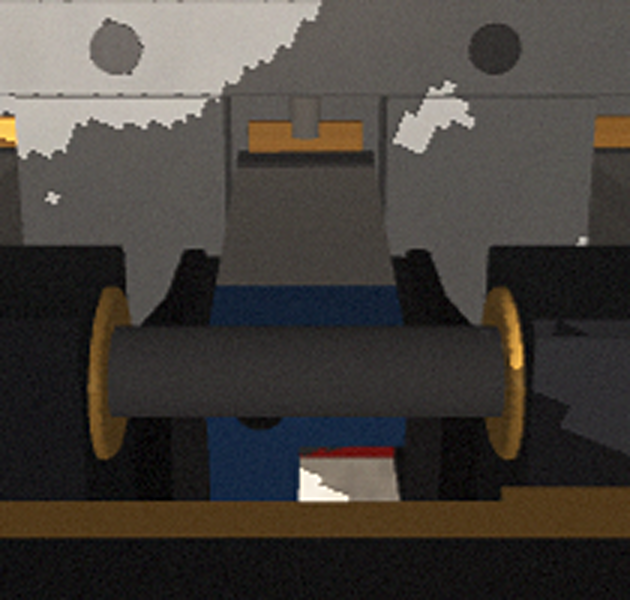

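```bash
cat > fit.py <<'E'
from h import *
# block lean from wrist image rows (zoomed): chip edge(0,70), blue/grey(-14,52), foot top(-14,6)
import sys
def fit(rows,tooltilt=0,dz=0,pts=((0,70),(-14,52),(-14,6))):
    c=robot.camera('wrist')
    T=np.array(c['tool_from_camera']);k,d=K(c)
    P=np.array(pts,float)
    def pr(p):
        th,gx,gz=p  # block underside centre at tool z=gx, tool x=gz (mm), lean th toward +z
        X=P[:,0]*np.cos(th)+P[:,1]*np.sin(th); Z=-P[:,0]*np.sin(th)+P[:,1]*np.cos(th)
        t=np.c_[gz-Z,0*X,gx+X]/1000
        q=(t-T[:3,3])@T[:3,:3]
        return cv2.projectPoints(q.reshape(-1,1,3),np.zeros(3),np.zeros(3),k,d)[0].reshape(-1,2)[:,1]
    r=150+np.array(rows)/3
    s=least_squares(lambda p:pr(p)-r,[0,0,47],x_scale=[.1,5,5])
    print(rows,'lean rel tool',np.degrees(s.x[0]).round(1),'underside at tool z,x',s.x[1:].round(1),'res',np.abs(s.fun).max().round(2))
if __name__=='__main__':
    fit((447,298,207));fit((447,293,192));fit((447,286,165))
E
python3 fit.py
```

```text
(447, 298, 207) lean rel tool 0.2 underside at tool z,x [ 1.1 48.2] res 0.0
(447, 293, 192) lean rel tool 2.8 underside at tool z,x [-2.8 46.7] res 0.0
(447, 286, 165) lean rel tool 7.8 underside at tool z,x [-9.5 45.3] res 0.0
```

Emit:
move_arm([
  [1,-0.2,0,1,0],
  [1,-0.3,0,2,0],
  [1,-0.3,0,2,0],
  [1,-0.3,0,2,0],
], newtons=25)

```text
time: 6.13
position: [0.5564, -0.0287, 0.0596]
tool_rot: [-0.145, 0.697, 0.146, 0.687]
ft_force: [-8.9, -8.7, 1.4]
grip_width: 0.0257
```

```bash
python3 st.py a4
```

```text
t 6.18 d tool mm [ 0.2  1.2 12.4] Ftool [ -0.5  -3.8 -12.2] M [ 0.03  2.45 -0.7 ] w 0.026
tool x axis [-0.014 -0.002 -1.   ] along rail dir deg -0.79
```

View pics/a4z.png

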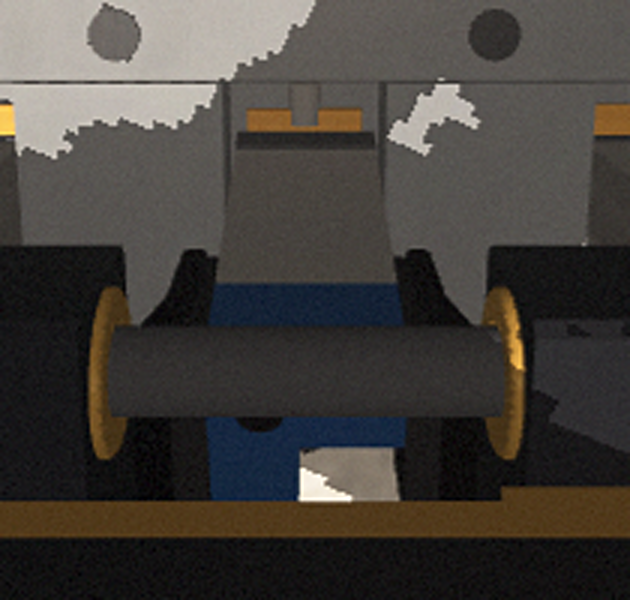

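```bash
python3 -c "
from fit import *
fit((446,283,150))"
```

```text
(446, 283, 150) lean rel tool 11.0 underside at tool z,x [-13.   45.6] res 0.0
```

Emit:
move_arm([
  [1,-0.5,0,-4,0],
  [1,-1,0,-8,0],
  [1,-1.5,0,-12,0],
  [1,-2,0,-16,0],
  [1,-2.5,0,-20,0],
  [1,-2.5,0,-20,0],
], newtons=25)

```text
time: 6.78
position: [0.5456, -0.0348, 0.064]
tool_rot: [-0.144, 0.691, 0.144, 0.694]
ft_force: [3.2, 2.8, -7.1]
grip_width: 0.0258
```

```bash
python3 st.py a5
```

```text
t 6.83 d tool mm [-4.  -0.2  0. ] Ftool [7.4 1.1 3. ] M [-0.04 -0.85  0.2 ] w 0.0258
tool x axis [ 0.004 -0.    -1.   ] along rail dir deg 0.19
```

View pics/a5z.png

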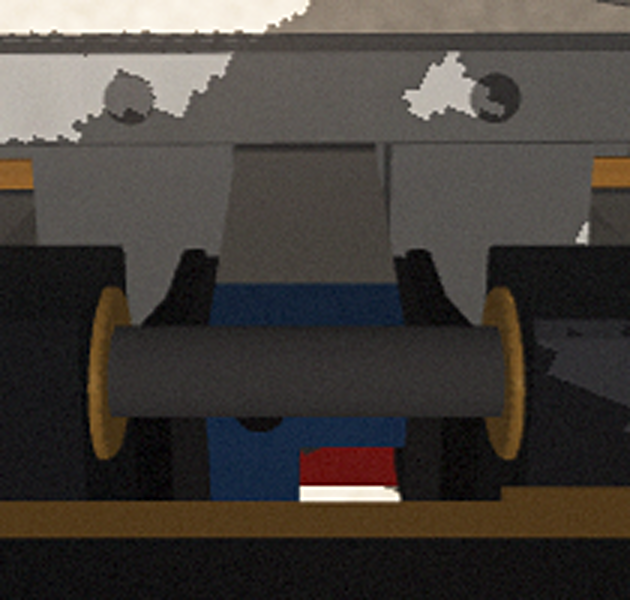

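Emit:
move_arm([
  [1,-0.5,0,-4,0],
  [1,-1,0,-8,0],
  [1,-1.5,0,-12,0],
  [1,-1.5,0,-12,0],
], newtons=25)

```text
time: 7.22
position: [0.5377, -0.0386, 0.067]
tool_rot: [-0.144, 0.688, 0.143, 0.696]
ft_force: [8.4, 9.7, -1.8]
grip_width: 0.0257
```

```bash
python3 st.py a6
```

```text
t 7.27 d tool mm [-7.  -0.5 -8.6] Ftool [ 1.4  5.8 11.2] M [-0.04 -2.19  1.15] w 0.0256
tool x axis [ 0.011  0.001 -1.   ] along rail dir deg 0.59
```

View pics/a6z.png

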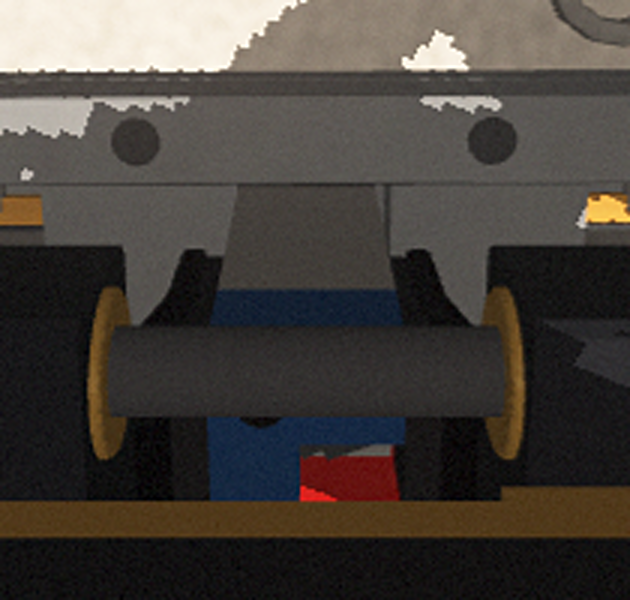

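Emit:
move_arm([
  [1,0,0,-4,0],
  [1,-0.5,0,-8,0],
  [1,-0.5,0,-8,0],
  [1,-0.5,0,-8,0],
], newtons=25)

```text
time: 7.65
position: [0.5307, -0.0416, 0.0676]
tool_rot: [-0.144, 0.688, 0.143, 0.696]
ft_force: [9.4, 11.1, -0.4]
grip_width: 0.026
```

```bash
python3 st.py a7
```

```text
t 7.7 d tool mm [ -7.8  -0.5 -16.2] Ftool [-0.6  5.7 12.8] M [-0.01 -2.32  1.3 ] w 0.026
tool x axis [ 0.012  0.001 -1.   ] along rail dir deg 0.63
```

View pics/a7z.png

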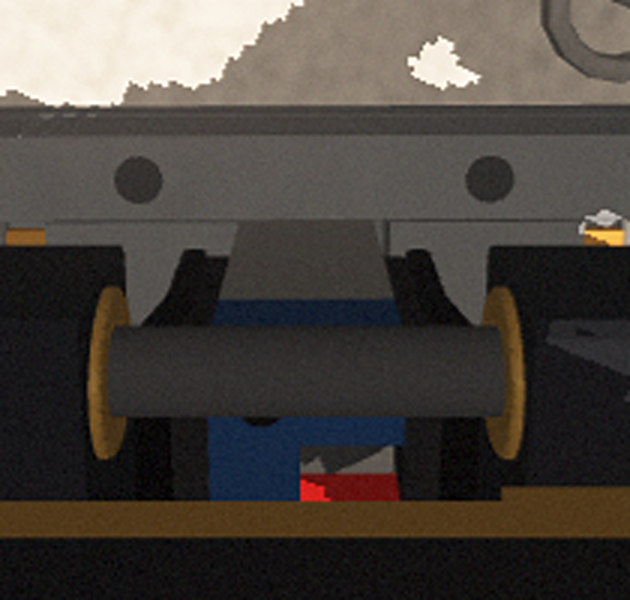

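View pics/a7.png

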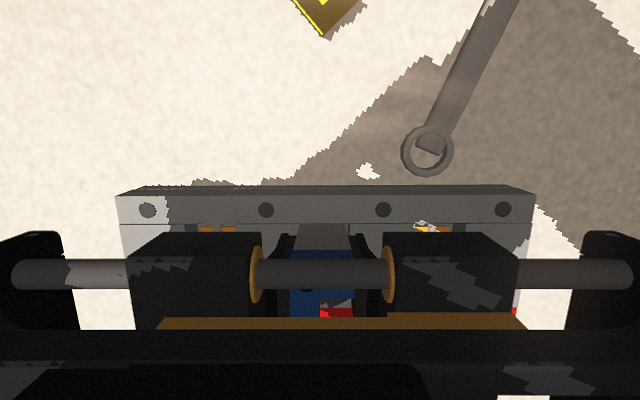

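Emit:
move_arm([
  [1,0,0,-4,0],
  [1,-0.5,0,-7,0],
  [1,-0.5,0,-9,0],
  [1,-0.5,0,-9,0],
], newtons=25)

```text
time: 8.08
position: [0.5223, -0.0454, 0.0681]
tool_rot: [-0.144, 0.688, 0.143, 0.696]
ft_force: [8.4, 11.0, -0.2]
grip_width: 0.026
```

```bash
python3 st.py a8;python3 -c "
from fit import *
p=((0,70),(-14,52),(14,52))
fit((447,298,467),pts=p);fit((445,290,457),pts=p);fit((445,298.5,474),pts=p)"
```

```text
t 8.13 d tool mm [ -8.3  -0.6 -25.4] Ftool [ 0.4  7.7 12.2] M [-0.07 -2.37  1.25] w 0.0257
tool x axis [ 0.011  0.    -1.   ] along rail dir deg 0.6
(447, 298, 467) lean rel tool -0.3 underside at tool z,x [ 1.4 47.6] res 0.0
(445, 290, 457) lean rel tool 2.8 underside at tool z,x [-3.7 45.9] res 0.0
(445, 298.5, 474) lean rel tool -3.4 underside at tool z,x [ 3.8 45.6] res 0.0
```

View pics/a8z.png

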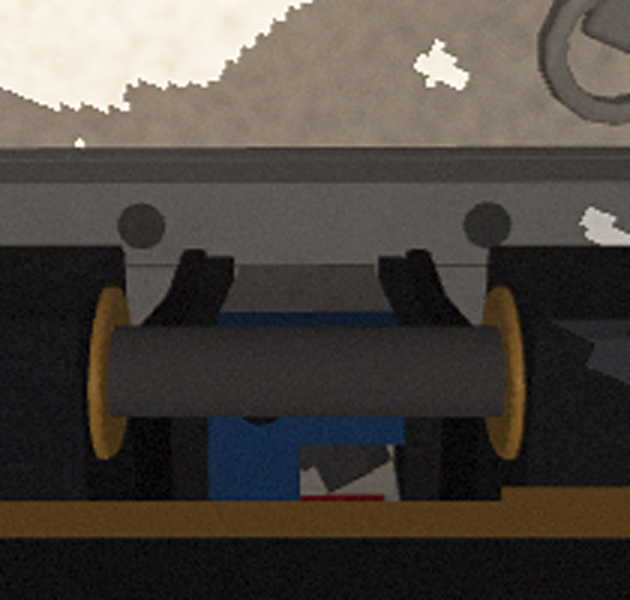

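```bash
python3 -c "
from fit import *
p=((0,70),(-14,52),(14,52))
fit((444,312,494),pts=p);fit((444,312,497),pts=p)"
```

```text
(444, 312, 494) lean rel tool -11.4 underside at tool z,x [14.2 45.8] res 0.0
(444, 312, 497) lean rel tool -12.3 underside at tool z,x [14.3 44.1] res 0.0
```

Emit:
move_arm([
  [1,0,0,6,0],
  [1,0,0,12,0],
  [1,0,0,18,0],
  [1,0,0,24,0],
  [1,0,0,30,0],
  [1,0,0,34,0],
  [1,0,0,36,0],
  [1,0,0,36,0],
], newtons=25)

```text
time: 9.1
position: [0.545, -0.0332, 0.0654]
tool_rot: [-0.145, 0.697, 0.146, 0.687]
ft_force: [-9.4, -9.4, -0.0]
grip_width: 0.0259
```

```bash
python3 st.py a9
```

```text
t 9.15 d tool mm [-5.3  1.6  0. ] Ftool [  1.6  -4.3 -12.4] M [ 0.1   2.2  -0.73] w 0.0263
tool x axis [-0.013 -0.001 -1.   ] along rail dir deg -0.73
```

View pics/a9z.png

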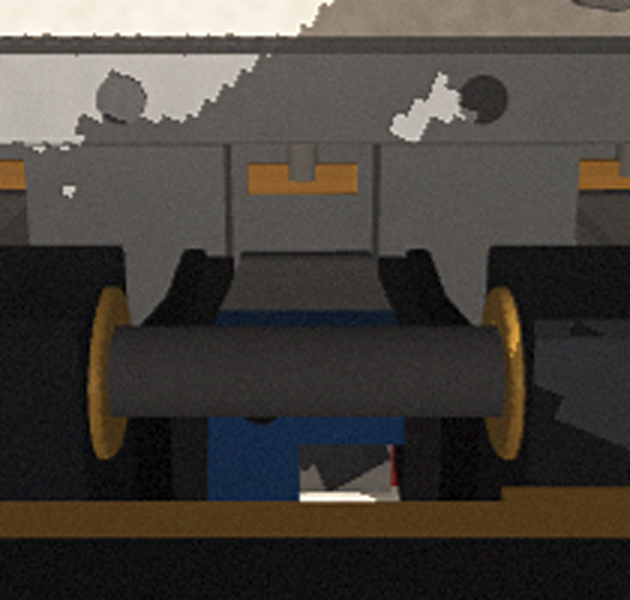

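Emit:
move_arm([
  [1,0,0,3,0],
  [1,0,0,6,0],
  [1,0,0,9,0],
  [1,0,0,9,0],
  [1,0,0,9,0],
], newtons=25)

```text
time: 9.62
position: [0.5516, -0.0295, 0.0654]
tool_rot: [-0.144, 0.698, 0.146, 0.686]
ft_force: [-10.5, -8.2, 2.9]
grip_width: 0.0258
```

```bash
python3 st.py b1;python3 -c "
from fit import *
fit((444,311,257))"
```

```text
t 9.67 d tool mm [-5.5  2.4  7.6] Ftool [ -1.2  -2.7 -13.6] M [ 0.04  2.64 -0.47] w 0.0258
tool x axis [-0.017 -0.001 -1.   ] along rail dir deg -0.9
(444, 311, 257) lean rel tool -9.5 underside at tool z,x [13.2 48.3] res 0.0
```

View pics/b1z.png

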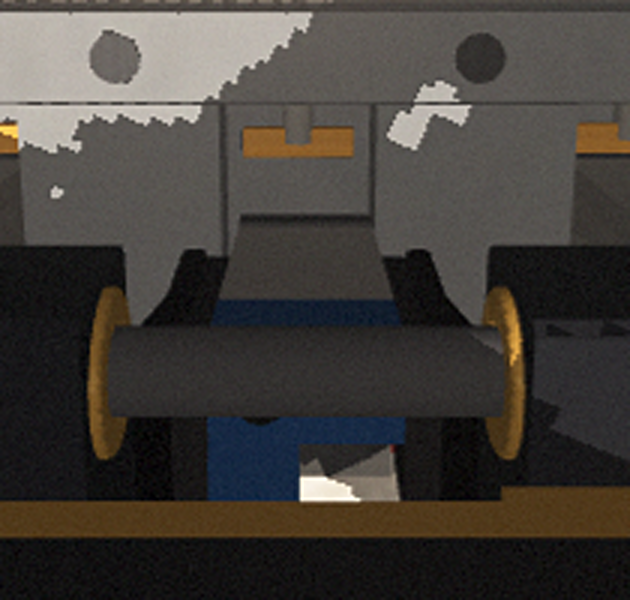

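```bash
python3 -c "
from fit import *
fit((444,300,220));fit((444,300,217));fit((444,300,475),pts=((0,70),(-14,52),(14,52)))"
```

```text
(444, 300, 220) lean rel tool -2.5 underside at tool z,x [ 4.5 49.1] res 0.0
(444, 300, 217) lean rel tool -1.6 underside at tool z,x [ 4.1 50.2] res 0.0
(444, 300, 475) lean rel tool -4.2 underside at tool z,x [ 5.3 46.6] res 0.0
```

Emit:
move_arm([
  [1,0,0,1,0],
  [1,0,0,2,0],
  [1,0,0,2.5,0],
  [1,0,0,2.5,0],
], newtons=25)

```text
time: 10.25
position: [0.5535, -0.0286, 0.0654]
tool_rot: [-0.144, 0.698, 0.146, 0.686]
ft_force: [-11.3, -8.3, 2.9]
grip_width: 0.0262
```

```bash
python3 st.py b2
```

```text
t 10.3 d tool mm [-5.5  2.4  9.7] Ftool [ -3.5  -4.1 -15.1] M [ 0.07  2.8  -0.56] w 0.0258
tool x axis [-0.018 -0.001 -1.   ] along rail dir deg -0.96
```

View pics/b2z.png

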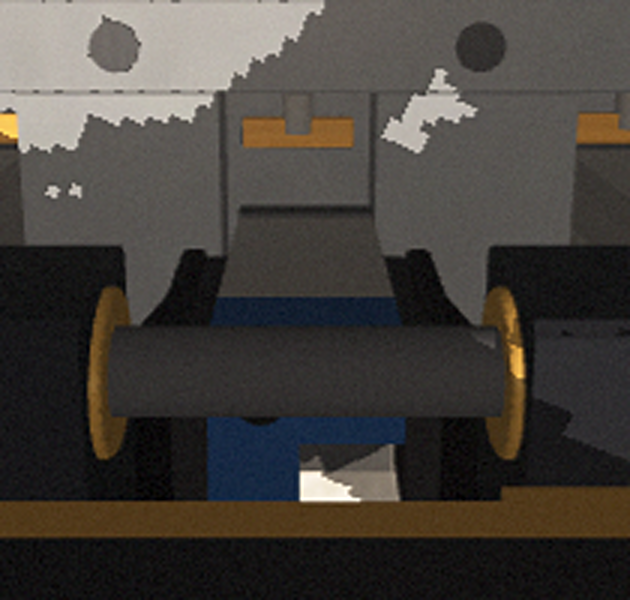

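```bash
python3 -c "
from fit import *
fit((444,297,210));fit((444,297,471),pts=((0,70),(-14,52),(14,52)))"
```

```text
(444, 297, 210) lean rel tool -0.6 underside at tool z,x [ 2.  48.8] res 0.0
(444, 297, 471) lean rel tool -2.7 underside at tool z,x [ 3.  46.1] res 0.0
```

Emit:
move_arm([
  [1,0,0,1,0],
  [1,0,0,1.5,0],
  [1,0,0,1.5,0],
], newtons=25)

```text
time: 10.7
position: [0.5548, -0.028, 0.0654]
tool_rot: [-0.144, 0.698, 0.146, 0.686]
ft_force: [-12.3, -8.0, 3.1]
grip_width: 0.0256
```

```bash
python3 st.py b3
```

```text
t 10.75 d tool mm [-5.6  2.4 11.1] Ftool [ -3.1  -2.9 -13.9] M [ 0.03  2.85 -0.54] w 0.026
tool x axis [-0.018 -0.001 -1.   ] along rail dir deg -0.96
```

View pics/b3z.png

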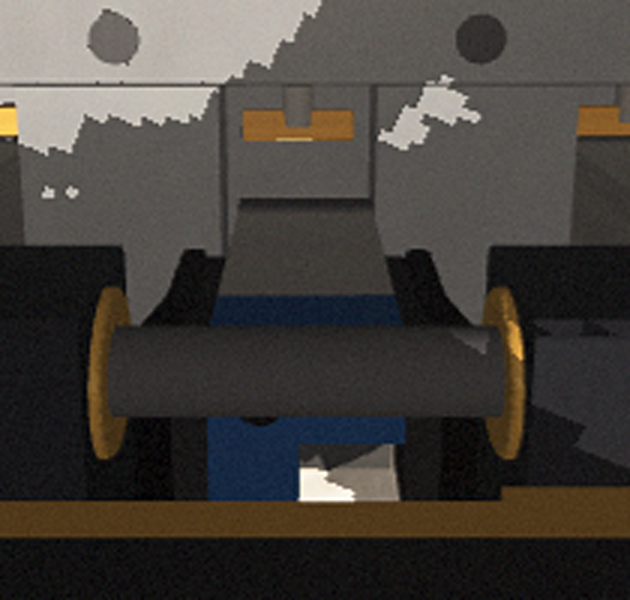

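Emit:
move_arm([
  [1,-3,0,-4,0],
  [1,-7,0,-10,0],
  [1,-10,0,-16,0],
  [1,-14,0,-20,0],
  [1,-19,0,-20,0],
  [1,-24,0,-20,0],
  [1,-28,0,-20,0],
  [1,-30,0,-20,0],
], newtons=40)

```text
time: 11.47
position: [0.545, -0.0349, 0.0973]
tool_rot: [-0.145, 0.691, 0.144, 0.693]
ft_force: [0.8, -0.1, -4.7]
grip_width: 0.0257
```

Emit:
move_arm([
  [1,0,0,0,0],
  [1,0,0,0,0],
  [1,0,0,0,0],
])

```text
time: 11.72
position: [0.544, -0.0348, 0.0961]
tool_rot: [-0.144, 0.692, 0.144, 0.692]
ft_force: [-0.2, -0.6, -4.7]
grip_width: 0.0256
```

```bash
python3 st.py b4
```

```text
t 11.77 d tool mm [-36.    0.6  -1.5] Ftool [ 5.3  0.5 -0.6] M [-0.02  0.03  0.12] w 0.0262
tool x axis [-0.001  0.    -1.   ] along rail dir deg -0.03
```

View pics/b4z.png

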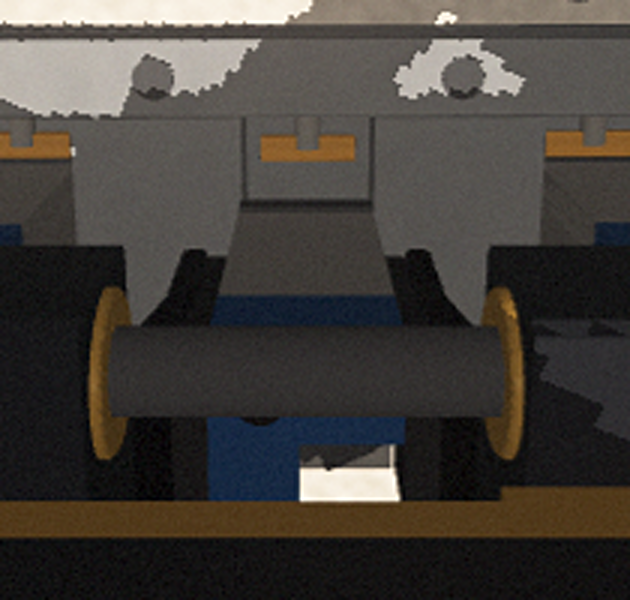

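View pics/b4s.png

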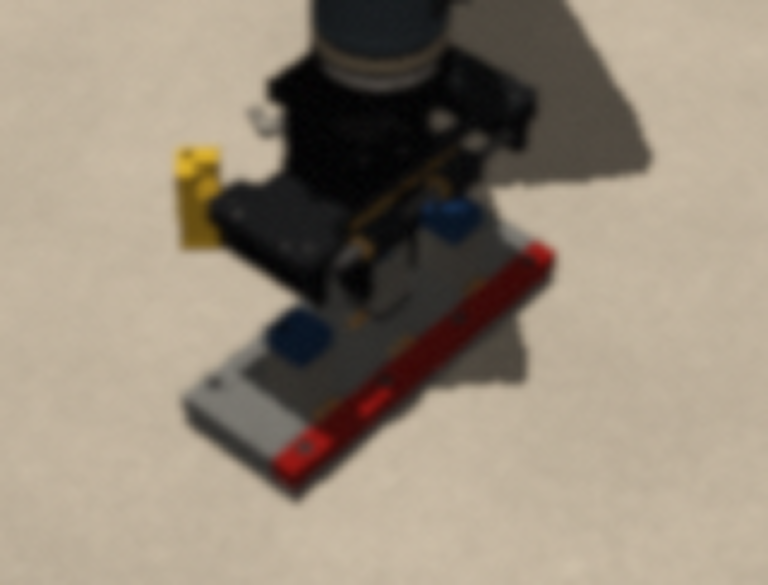

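```bash
python3 -c "
from fit import *
for r in ((444,295,210),(444,295,207),(444,295,204)): fit(r)
fit((444,295,467),pts=((0,70),(-14,52),(14,52)))
import cv2
a=cv2.imread('pics/b4.png')[170:330,280:370];cv2.imwrite('pics/b4y.png',cv2.resize(a,None,fx=6,fy=3.7,interpolation=cv2.INTER_NEAREST))
a=cv2.imread('pics/a1.png')[170:330,280:370];cv2.imwrite('pics/a1y.png',cv2.resize(a,None,fx=6,fy=3.7,interpolation=cv2.INTER_NEAREST))
goal(.5455,-.0347,.097,113.6)
"
```

```text
(444, 295, 210) lean rel tool -1.3 underside at tool z,x [ 1.4 46.2] res 0.0
(444, 295, 207) lean rel tool -0.5 underside at tool z,x [ 0.9 47.3] res 0.0
(444, 295, 204) lean rel tool 0.4 underside at tool z,x [ 0.5 48.3] res 0.0
(444, 295, 467) lean rel tool -1.2 underside at tool z,x [ 1.3 46.3] res 0.0
pos [ 0.5439 -0.0349  0.0961] yaw_y 113.55 toolz [ 0.917  0.4   -0.   ] shift [-0.9 -0.5  1.5] turns [-5.0000e-02  1.7995e+02] q6 -2.251 t 12.0167 F [ 0.  -0.  -4.9] w 0.0259
```

View pics/b4y.png

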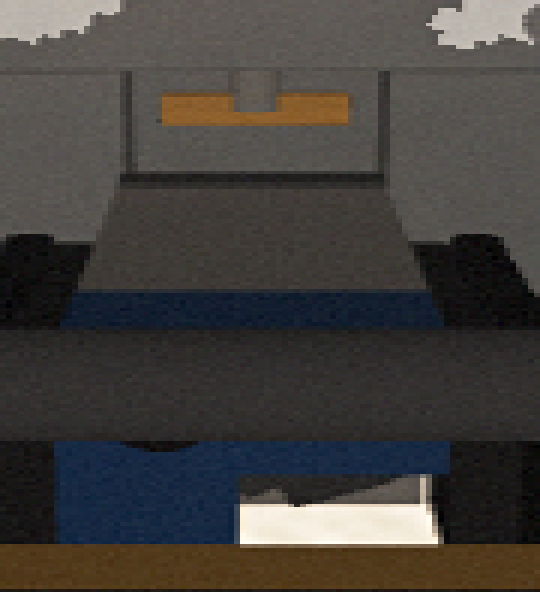

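View pics/a1y.png

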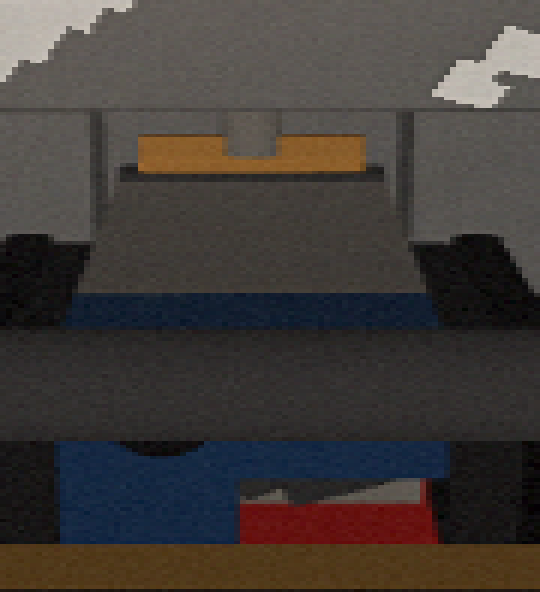

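```bash
python3 -c "
from h import *
o=robot.get_obs();print(o['time'],o['ft_force'],o['grip_width'],o['position'])
print(robot.hand_in())"
```

```text
12.0167 [ 0.01556575 -0.03884897 -4.93637194] 0.025880430271460902 [ 0.54394944 -0.0348561   0.09607599]
the job is handed in; nothing more can be done
None
```

The chipped middle block is out of its nest and was still held above it when I handed in, at 12.0 s of the 35 s allowed. No verdict was reported.

- **Grip:** I held the block by its y faces rather than the x faces your notes suggest. The tool can't be tilted in this interface, so the block had to pivot between the pads instead.
- **Rocking:** In the wrist pictures it leaned about 12° towards the red rail, then about 12° the other way, which freed it. Two things differed from a clean rock:
    - During the second lean the block slid about 11 mm towards the grey rail side before tilting.
    - To set it upright again I leaned it against the rail-side wall of the nest, then lifted it.
- **Final pose:** The underside was about 20 mm above the jig and within about 1 mm of the nest centre. The wrist force showed about 4.9 N of hanging weight, a little more than the block's 3.9 N.
- **Checks that disagreed:** Readings of the remaining lean ranged from +0.4° to about −2°. The best estimate is about 1.5° away from the rail, and I left it there.
- **Other things:** The two sound blocks were still seated, and the yellow look-alike looked untouched in the last scene view. I didn't check the remaining items again after the first pictures; the arm's path stayed clear of them.

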